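# Make up two craft kits

## Robot

A 7-joint arm with a two-finger parallel gripper is mounted at the origin on the work surface. World frame = base frame: x ahead of the robot, y to its left, z up, the work surface at z = 0. Lengths are in m, angles in rad, forces in N, time in s.
With the tool pointing down it reaches from about 0.4 to 0.9 m from the base axis. Payload 5.6 kg.
Tool frame: the origin (TCP) lies between the finger pads; the fingertips stand 11 mm ahead of it and the grasp point (between the pads) lies 8 mm behind it (bot.tips_ahead is the distance from the TCP to the fingertips, in m); z points along the fingers, y is the direction in which the jaws open and shut (so a half turn about z gives the same grasp; the last joint's range is limited). The gripper opens to 92 mm and grips with 3 to 60 N. Pads are 20 mm wide; open, the fingers measure 128 mm over their backs; the gripper's body (75 mm by 189 mm) begins 69 mm behind the grasp point.
Start: joints at [-1.2, 0.468, -0.012, 1.603, 0.006, 1.071, -0.056], TCP at [0.261, 0.595, 0.226] pointing down, gripper open.
Joint ranges: [-2.53, 2.53], [-0.31, 2.02], [-1.57, 1.55], [0.28, 2.44], [-1.29, 4.43], [0.15, 1.84], [-2.92, 2.92]. Speed limits (rad/s): [2.57, 2.57, 3.14, 3.14, 3.14, 3.14, 3.14].

## Interface

Orientations are given as a unit quaternion [x, y, z, w].
In Python, from rig import sensors, eyes, ticket, bot gives the robot as it stands. The module is installed in compiled form; this text tells all that it offers.
- The arm moves only by the tool drive_tool, never from a script. Its argument "steps" is a list that holds one entry, the list of rows, each a list of 7 numbers: the shift along the tool's x, y, z in mm, then the turn, a rotation vector about the tool's x, y, z in rad, then the closure, from 0 (fully open) to 1 (shut). A call has 1 to 8 rows; each row is the pose to reach, as a shift and turn from the pose commanded when the call began, along the tool's axes at that moment; what a row does not reach only later rows make up. A row lasts 1/12 s, in which the tool goes at most 41.7 mm and 7.16 degrees, less where a joint would pass 70% of its speed; a pose out of reach is approached as far as the arm can. A call with a gripper value outside its range is refused whole. The fingers move at their own pace and stop on an object; the grip force is fixed at half the most. Time passes only in rows, so rows that repeat a pose let the fingers close. It gives the time, the measured TCP pose, the force and the opening at its end, in the units of the state.
- sensors.state(): the state, without advancing time (a new reading comes with each control period).
- eyes.snapshot(name): name is "scene" or "top"; returns a dict with "image" (400x640x3 uint8, blue, green, red), "depth" (400x640 float32, m along the optical axis (not along the pixel's ray), 0 where there is no reading), "fx", "fy", "cx", "cy" (pixels), "k1" (the pictures are not rectified: a ray, as slopes to the right and down, at radius r is drawn at 1 + k1 r^2 times it, then the intrinsics apply), "cam_to_world" (4x4, takes a point from camera to world coordinates). Camera axes: x right, y down, z forward; pixel columns grow to the right and rows downward; lengths in m; the calibration is good to about 2 mm. A picture is of the moment at which its call begins.
- ticket.sign_off(): hands the job in, once; it reports no verdict.
Trained networks look in a picture, given as the dict that the camera call returned (one of the last four; its "shot" number tells which), for a name from the list of things; names that differ only in an ending like _2 or _b are one class to them, and where a whole thing is asked for, a point or a joint stands for the part that bears it (a point fixed in the world has none). Each returns a list of dicts, best first, with "confidence" (0 to 1); they miss things now and then, are a little off and sometimes report something else, mostly with a low value. They report only what shows in the picture. A call takes as long as a camera call. They do not tell look-alikes from the thing itself.
- eyes.cut_out(picture, thing): "pixels" (400x640 bool, what is visible of it) and "extent" ([left, top, width, height] in pixels, round what is visible of it).
- eyes.tip_of(picture, thing): "at" ([column, row] in pixels: a listed point, or the origin of a listed thing).
The state is a dict: "t": time; "q": joint angles; "dq": joint speeds; "effort": joint torques, N m; "eef_pos": TCP position; "orientation": TCP orientation; "ft_force": force on the tool from outside, world axes, zero at the start; "moment": the same for the moment, N m; "finger_gap": finger opening in m.
Only numpy, scipy, OpenCV 4.12 (cv2) and the standard library are available. Lean on these libraries where they do the work, as an engineer would, in place of code of your own. Each camera call takes 0.05 s, during which the arm holds its last target.

## Task

Make up the two craft kits from the stock on the table: into the blue tray put the little wicker basket, the spool of natural (tan) twine and the purple-lidded paint jar; into the yellow tray put the spool of green twine and the white glue bottle. Stand each thing upright on the floor of the tray in a cell of its own, and let go of it. Leave the spool of red twine, the mug and the glue gun undisturbed where they are.

Things in the scene. Friction and masses are not known exactly. Their poses are not given: they have to be found in the camera images.
- blue_tray: Blue plastic kit tray, fixed (it does not move), open on top: outside 86 mm (its x) by 240 mm (its y) by 15 mm high; walls and ribs 4 mm thick, floor 4 mm thick. Two ribs, as high as the walls, across it at y = -39 and +39 mm make three cells in a row along y, each 78 mm (x) by about 75 mm (y), with centres at y = -79, 0 and +79 mm on x = 0. Origin: centre of its underside, z up. It takes three things, one in each cell, in any order.
- yellow_tray: Yellow plastic kit tray, fixed (it does not move), open on top: outside 86 mm (its x) by 240 mm (its y) by 15 mm high; walls and ribs 4 mm thick, floor 4 mm thick. Two ribs, as high as the walls, across it at y = -39 and +39 mm make three cells in a row along y, each 78 mm (x) by about 75 mm (y), with centres at y = -79, 0 and +79 mm on x = 0. Origin: centre of its underside, z up. It takes two things in any two of its cells; the third cell stays empty.
- mini_basket: Little wicker basket with a handle, rigid, filled dark brown on top: round body 44 mm in diameter at the foot, 62 mm at the rim, rim 42 mm high; over it a stiff handle arch in its x-z plane. The handle's top is a level flat bar along x, 44 mm long, 10 mm wide (in y), 6 mm thick, its upper face 85 mm above the foot; it can be pinched across its 10 mm width. About 60 g. Origin: centre of its underside, z up. For the blue tray.
- natural_twine: Spool of natural tan-brown jute twine, wound on a cardboard core with a dark hole on top: an upright cylinder 48 mm in diameter, 75 mm tall, about 90 g. Origin: centre of its underside, z up along its axis; its yaw means nothing. For the blue tray.
- paint_jar: Paint jar with a purple lid and a pale label round its lilac side: an upright cylinder 50 mm in diameter, 60 mm tall, about 110 g. Origin: centre of its underside, z up. For the blue tray.
- green_twine: Spool of dark green twine, wound on a cardboard core with a dark hole on top: an upright cylinder 48 mm in diameter, 75 mm tall, about 90 g. Origin: centre of its underside, z up along its axis; its yaw means nothing. For the yellow tray.
- glue_bottle: White glue bottle with an orange band and an orange pointed cap: straight cylindrical body 44 mm in diameter up to 58 mm, then a cone and the narrow cap up to 88 mm; about 100 g. Origin: centre of its underside, z up. For the yellow tray.
- red_twine: Spool of red twine, wound on a cardboard core with a dark hole on top: an upright cylinder 48 mm in diameter, 75 mm tall, about 90 g. Origin: centre of its underside, z up along its axis; its yaw means nothing. It stands among the stock but belongs to no kit: leave it alone.
- mug: Blue coffee mug, 80 mm in diameter, 88 mm tall, with a handle on its +y side, beside the work. Origin: centre of its underside. Leave it alone.
- glue_gun: Glue gun lying on its side, blue barrel, dark grip, orange nozzle, about 150 by 125 mm, 30 mm high, beside the work. Origin: on its underside, about its middle. Leave it alone.
Mind the look-alikes: they are no part of the job. Several things look just like the paint_jar: the one meant starts farthest to the robot's right.

How it is judged:
At the end, for the whole second after the job is handed in: Each thing stands in a cell of its own tray, released and at rest: origin under 9 mm above the tray's underside, within 40 mm (x) and 115 mm (y) of the tray's centre, upright within 0.12 rad. Red twine, mug and glue gun within 20 mm of where they began (x of mini_basket in the frame of blue_tray between -0.04 and 0.04 m and y of mini_basket in the frame of blue_tray between -0.115 and 0.115 m and z of mini_basket in the frame of blue_tray between -0.002 and 0.009 m and angle between each of mini_basket, natural_twine, paint_jar, green_twine, glue_bottle's own z axis and vertical below 0.12 rad and linear speed of each of mini_basket, natural_twine, paint_jar, green_twine, glue_bottle, red_twine, mug, glue_gun below 0.02 m/s and angular speed of each of mini_basket, natural_twine, paint_jar, green_twine, glue_bottle below 0.2 rad/s and x of natural_twine in the frame of blue_tray between -0.04 and 0.04 m and y of natural_twine in the frame of blue_tray between -0.115 and 0.115 m and z of natural_twine in the frame of blue_tray between -0.002 and 0.009 m and x of paint_jar in the frame of blue_tray between -0.04 and 0.04 m and y of paint_jar in the frame of blue_tray between -0.115 and 0.115 m and z of paint_jar in the frame of blue_tray between -0.002 and 0.009 m and x of green_twine in the frame of yellow_tray between -0.04 and 0.04 m and y of green_twine in the frame of yellow_tray between -0.115 and 0.115 m and z of green_twine in the frame of yellow_tray between -0.002 and 0.009 m and x of glue_bottle in the frame of yellow_tray between -0.04 and 0.04 m and y of glue_bottle in the frame of yellow_tray between -0.115 and 0.115 m and z of glue_bottle in the frame of yellow_tray between -0.002 and 0.009 m and distance of each of red_twine, mug, glue_gun from where it was at the start of the episode below 0.02 m); the robot touches nothing.
It fails at once if the red twine spool is pushed, lifted or knocked (more than 20 mm from its place, or tipped by more than 0.3 rad) (distance of red_twine from where it was at the start of the episode above 0.02 m or angle between red_twine's own z axis and vertical above 0.3 rad).
It fails at once if the mug is pushed, lifted or knocked (more than 20 mm from its place, or tipped by more than 0.3 rad) (distance of mug from where it was at the start of the episode above 0.02 m or angle between mug's own z axis and vertical above 0.3 rad).
It fails at once if the glue gun is pushed, lifted or knocked (more than 20 mm from its place, or tipped by more than 0.3 rad) (distance of glue_gun from where it was at the start of the episode above 0.02 m or angle between glue_gun's own z axis and vertical above 0.3 rad).
It also fails if it takes over 112 s, if anything falls off the work surface, if the arm or the gripper's body presses on something with over 40 N, if the wrist force passes 120 N, or if a joint passes its speed limit or range.

## Working session

There is one attempt and no reset: what is moved stays moved. The work goes in short steps, Python scripts to look and compute and a tool call to move; the robot and the scene stay as the last step left them, time stands still between calls to the robot, and variables do not carry over. Pictures are saved under pics/ and viewed, and the job is handed in when it is done.

Besides the shell and the picture viewer there is one more tool, called after "Emit:" as name([rows], argument=value, ...), one row to a line, values as JSON. drive_tool: Moves the arm, as the interface text tells. Its arguments: {"type":"object","properties":{"steps":{"type":"array"}},"required":["steps"]}

```bash
mkdir -p pics; cat > h.py <<'E'
import numpy as np, cv2
from rig import sensors, eyes, ticket, bot
def w(p,u,v,d):
    pts=np.array([[[u,v]]],float)
    K=np.array([[p['fx'],0,p['cx']],[0,p['fy'],p['cy']],[0,0,1]])
    n=cv2.undistortPoints(pts,K,np.array([p['k1'],0,0,0,0.]))[0,0]
    c=np.array([n[0]*d,n[1]*d,d,1]); return (p['cam_to_world']@c)[:3]
def cloud(p):
    K=np.array([[p['fx'],0,p['cx']],[0,p['fy'],p['cy']],[0,0,1]])
    vv,uu=np.mgrid[0:400,0:640]
    n=cv2.undistortPoints(np.stack([uu.ravel(),vv.ravel()],1).astype(float)[:,None],K,np.array([p['k1'],0,0,0,0.]))[:,0]
    d=p['depth'].ravel()
    c=np.stack([n[:,0]*d,n[:,1]*d,d,np.ones_like(d)],1)
    return (c@p['cam_to_world'].T)[:,:3].reshape(400,640,3)
E
python3 - <<'E'
from h import *
for n in("scene","top"):
    p=eyes.snapshot(n); cv2.imwrite(f"pics/{n}0.png",p['image']); print(n,p['cam_to_world'].round(3).tolist(),p['fx'],p['k1'],(p['depth']>0).mean())
    P=cloud(p)
    for t in "blue_tray yellow_tray mini_basket natural_twine paint_jar green_twine glue_bottle red_twine mug glue_gun".split():
        for r in eyes.cut_out(p,t):
            m=r['pixels']&(p['depth']>0); q=P[m]
            if len(q)<20: continue
            zt=np.percentile(q[:,2],97); top=q[q[:,2]>zt-.008]
            lo,hi=np.percentile(top,[2,98],axis=0)
            print(t,round(r['confidence'],2),r['extent'],'ztop',zt.round(3),'topmid',((lo+hi)/2)[:2].round(3),'size',(hi-lo)[:2].round(3))
print(sensors.state())
E
```

```text
scene [[-0.309, 0.671, -0.674, 1.222], [0.951, 0.234, -0.203, 0.23], [0.022, -0.703, -0.71, 0.871], [0.0, 0.0, 0.0, 1.0]] 392.5936245779502 -0.06807990795803452 0.99619921875
blue_tray 0.77 [209.8, 212.4, 90.4, 53.8] ztop 0.017 topmid [ 0.596 -0.173] size [0.112 0.241]
yellow_tray 0.59 [322.4, 254.2, 94.1, 44.4] ztop 0.017 topmid [0.611 0.171] size [0.109 0.237]
mini_basket 0.67 [291.3, 191.2, 25.0, 28.4] ztop 0.086 topmid [ 0.461 -0.069] size [0.038 0.022]
natural_twine 0.55 [231.7, 171.6, 13.4, 25.7] ztop 0.076 topmid [ 0.427 -0.3  ] size [0.039 0.039]
paint_jar 0.81 [418.9, 171.1, 21.6, 19.3] ztop 0.063 topmid [0.235 0.272] size [0.084 0.045]
paint_jar 0.8 [416.8, 185.2, 14.2, 26.1] ztop 0.064 topmid [0.302 0.265] size [0.044 0.042]
paint_jar 0.73 [375.9, 211.1, 18.5, 22.8] ztop 0.063 topmid [0.432 0.174] size [0.046 0.044]
paint_jar 0.64 [455.9, 197.3, 18.9, 25.9] ztop 0.063 topmid [0.306 0.387] size [0.046 0.041]
green_twine 0.78 [337.1, 198.0, 17.1, 26.9] ztop 0.076 topmid [0.439 0.053] size [0.042 0.041]
green_twine 0.66 [459.6, 266.9, 43.1, 50.1] ztop 0.09 topmid [0.608 0.445
[... 1947 characters left out ...]
72] size [0.115 0.108]
{'t': 1.1, 'q': array([-1.19998519,  0.46747011, -0.01164095,  1.60269424,  0.00602285,
        1.07137087, -0.05631243]), 'dq': array([ 0.00125946, -0.00113229, -0.00260805,  0.00031901, -0.00054054,
        0.0001458 , -0.00111906]), 'effort': array([-1.37275929e-04, -5.20443964e+01, -1.27633606e-02, -2.44063836e+01,
       -5.67318534e-02,  1.14320751e-02,  3.22394681e-05]), 'eef_pos': array([0.26139594, 0.59514622, 0.22561419]), 'orientation': array([2.05450230e-01, 9.78667564e-01, 4.24453723e-05, 2.75840012e-05]), 'ft_force': array([ 0.34376287,  0.695194  , -0.11823071]), 'moment': array([ 0.01468512, -0.02141243,  0.00039417]), 'finger_gap': 0.09202008889671849}
```

View pics/top0.png

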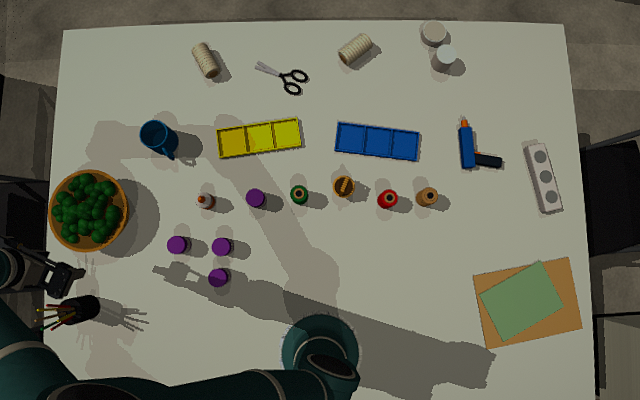

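View pics/scene0.png

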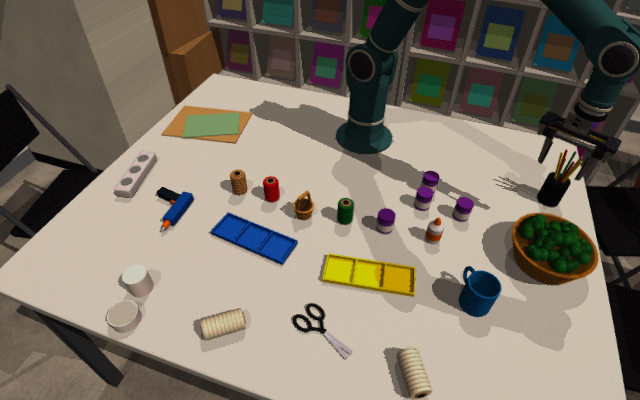

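```bash
python3 - <<'E'
from h import *
p=eyes.snapshot("top");P=cloud(p)
for t in ("blue_tray","yellow_tray"):
    r=eyes.cut_out(p,t)[0]; q=P[r['pixels']&(p['depth']>0)]; q=q[(q[:,2]>.0)&(q[:,2]<.022)]
    (c,s,a)=cv2.minAreaRect((q[:,:2]*1000).astype(np.float32)); print(t,c,s,a)
for s in("top","scene"):
    p=eyes.snapshot(s);P=cloud(p)
    q=P[(p['depth']>0)&(P[:,:,2]>.077)&(P[:,:,2]<.095)&(abs(P[:,:,0]-.46)<.05)&(abs(P[:,:,1]+.07)<.05)]
    c,d,a=cv2.minAreaRect((q[:,:2]*1000).astype(np.float32)); print(len(q),c,d,a)
    u,S,v=np.linalg.svd(q[:,:2]-q[:,:2].mean(0)); print(q[:,:2].mean(0),S,np.arctan2(v[0,1],v[0,0]))
    im=p['image'][120:290] if s=='top' else p['image'][150:320]
    cv2.imwrite(f"pics/{s}crop.png",cv2.resize(im[:,260:460] if s=='top' else im[:,200:400],None,fx=3,fy=3))
E
```

```text
blue_tray (595.4686889648438, -174.01019287109375) (238.77706909179688, 86.26622009277344) 81.18402099609375
yellow_tray (615.1039428710938, 169.93991088867188) (92.81952667236328, 243.6201629638672) 7.241900444030762
66 (460.17449951171875, -72.4261245727539) (10.405496597290039, 45.44186782836914) 67.13935852050781
[ 0.4595617  -0.07202257] [0.10539601 0.02430031] 2.7373456958974276
58 (459.0941467285156, -70.11907958984375) (13.298074722290039, 44.209571838378906) 70.1407699584961
[ 0.45994969 -0.06991964] [0.1034623  0.02662814] -0.3873958774786242
```

Emit:
drive_tool([
  [[-450,-530,0,0,0,0,0],[-450,-530,0,0,0,0,0],[-450,-530,0,0,0,0,0],[-450,-530,0,0,0,0,0],[-450,-530,0,0,0,0,0],[-450,-530,0,0,0,0,0],[-450,-530,0,0,0,0,0],[-450,-530,0,0,0,0,0]],
])

```text
t: 2.02
eef_pos: [0.357, 0.2738, 0.2259]
orientation: [0.205, 0.979, 0.0, 0.0]
ft_force: [0.6, -0.6, 0.2]
finger_gap: 0.0919
```

Emit:
drive_tool([
  [[-234,-276,0,0,0,0,0],[-234,-276,0,0,0,0,0],[-234,-276,0,0,0,0,0],[-234,-276,0,0,0,0,0],[-234,-276,0,0,0,0,0],[-234,-276,0,0,0,0,0],[-234,-276,0,0,0,0,0],[-234,-276,0,0,0,0,0]],
])

```text
t: 2.68
eef_pos: [0.4522, -0.0458, 0.2261]
orientation: [0.205, 0.979, 0.0, 0.001]
ft_force: [0.8, 0.5, -0.5]
finger_gap: 0.092
```

Emit:
drive_tool([
  [[-20,-23,0,0,0,0,0.4],[-20,-23,0,0,0,0,0.4],[-20,-23,40,0,0,0,0.4],[-20,-23,70,0,0,0,0.4],[-20,-23,70,0,0,0,0.4],[-20,-23,70,0,0,0,0.4]],
])

```text
t: 3.18
eef_pos: [0.46, -0.0724, 0.155]
orientation: [0.205, 0.979, -0.0, -0.002]
ft_force: [0.1, 0.3, 0.8]
finger_gap: 0.0556
```

Emit:
drive_tool([
  [[0,0,40,0,0,0,0.4],[0,0,70,0,0,0,0.4],[0,0,81,0,0,0,0.4],[0,0,81,0,0,0,0.4],[0,0,81,0,0,0,1],[0,0,81,0,0,0,1],[0,0,81,0,0,0,1],[0,0,81,0,0,0,1]],
])

```text
t: 3.85
eef_pos: [0.4621, -0.0728, 0.0761]
orientation: [0.205, 0.979, 0.0, 0.001]
ft_force: [1.2, 0.5, 1.0]
finger_gap: 0.0307
```

Emit:
drive_tool([
  [[0,0,0,0,0,0,1],[0,0,0,0,0,0,1],[0,0,0,0,0,0,1],[0,0,-30,0,0,0,1],[0,0,-60,0,0,0,1],[0,0,-60,0,0,0,1]],
])

```text
t: 4.35
eef_pos: [0.4638, -0.0735, 0.1386]
orientation: [0.206, 0.979, 0.001, 0.004]
ft_force: [0.1, 0.2, -0.5]
finger_gap: 0.0091
```

```bash
python3 - <<'E'
from h import *
p=eyes.snapshot("scene"); cv2.imwrite("pics/s1.png",cv2.resize(p['image'][100:300,160:480],None,fx=2.4,fy=2.4))
s=sensors.state();print(s['t'],s['eef_pos'],s['orientation'],s['finger_gap'])
E
```

```text
4.4 [ 0.46282979 -0.07295824  0.13678342] [2.05397419e-01 9.78674858e-01 7.34741953e-04 2.62351221e-03] 0.00952581828820734
```

View pics/s1.png

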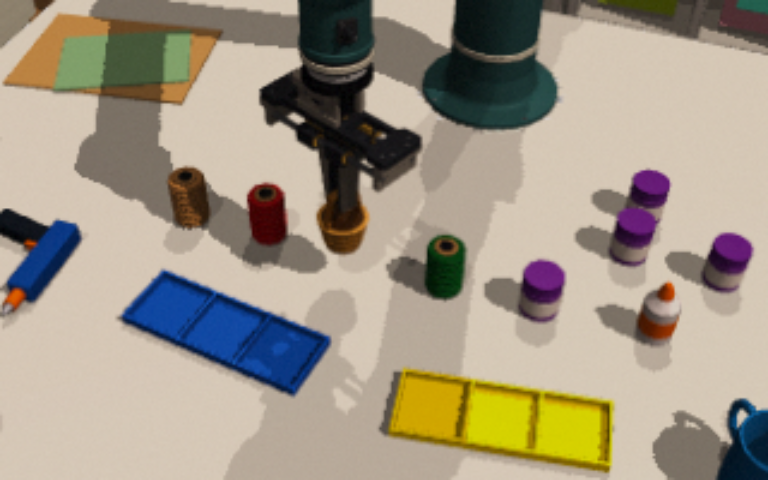

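Emit:
drive_tool([
  [[-36,10,0,0,0,0,1],[-72,19,0,0,0,0,1],[-108,29,0,0,0,0,1],[-144,38,0,0,0,0,1],[-144,38,0,0,0,0,1],[-144,38,0,0,0,0,1],[-144,38,0,0,0,0,1]],
])

```text
t: 4.98
eef_pos: [0.6063, -0.096, 0.1329]
orientation: [0.206, 0.979, -0.0, -0.002]
ft_force: [1.0, 0.5, -0.6]
finger_gap: 0.0096
```

Emit:
drive_tool([
  [[0,0,20,0,0,0,1],[0,0,40,0,0,0,1],[0,0,48,0,0,0,1],[0,0,48,0,0,0,1],[0,0,48,0,0,0,1]],
])

```text
t: 5.4
eef_pos: [0.6072, -0.0959, 0.0867]
orientation: [0.206, 0.979, 0.0, -0.0]
ft_force: [0.4, -0.4, -0.3]
finger_gap: 0.0092
```

Emit:
drive_tool([
  [[0,0,3,0,0,0,1],[0,0,7,0,0,0,1],[0,0,7,0,0,0,1],[0,0,7,0,0,0,1]],
])

```text
t: 5.73
eef_pos: [0.6081, -0.0959, 0.0799]
orientation: [0.205, 0.979, 0.0, 0.0]
ft_force: [0.7, 0.2, -0.7]
finger_gap: 0.0095
```

Emit:
drive_tool([
  [[0,0,0,0,0,0,0.6],[0,0,0,0,0,0,0.6],[0,0,0,0,0,0,0.6],[0,0,0,0,0,0,0.6],[0,0,-20,0,0,0,0.6],[0,0,-60,0,0,0,0.6],[0,0,-100,0,0,0,0.6],[0,0,-120,0,0,0,0.6]],
])

```text
t: 6.4
eef_pos: [0.6099, -0.0967, 0.2042]
orientation: [0.206, 0.979, 0.0, 0.003]
ft_force: [1.6, -0.2, -0.3]
finger_gap: 0.0366
```

Emit:
drive_tool([
  [[82,-260,0,0,0,1.157,0],[82,-260,0,0,0,1.157,0],[82,-260,0,0,0,1.157,0],[82,-260,0,0,0,1.157,0],[82,-260,0,0,0,1.157,0],[82,-260,0,0,0,1.157,0],[82,-260,0,0,0,1.157,0],[82,-260,0,0,0,1.157,0]],
])

```text
t: 7.07
eef_pos: [0.424, -0.3059, 0.2004]
orientation: [0.655, 0.755, -0.0, 0.001]
ft_force: [0.0, -0.2, -0.3]
finger_gap: 0.0883
```

```bash
python3 - <<'E'
from h import *
s=sensors.state();print(s['t'],s['eef_pos'],s['orientation'],s['q'],s['finger_gap'])
p=eyes.snapshot("scene"); cv2.imwrite("pics/s2.png",cv2.resize(p['image'][100:300,160:480],None,fx=2.4,fy=2.4))
E
```

```text
7.0667 [ 0.4239795  -0.30586244  0.20040847] [ 6.55359357e-01  7.55316862e-01 -4.47927447e-04  5.91572615e-04] [-0.06936489  0.33659412  0.76914273  1.97664183 -0.28776098  0.93761873
  0.98554432] 0.08829048609644745
```

View pics/s2.png

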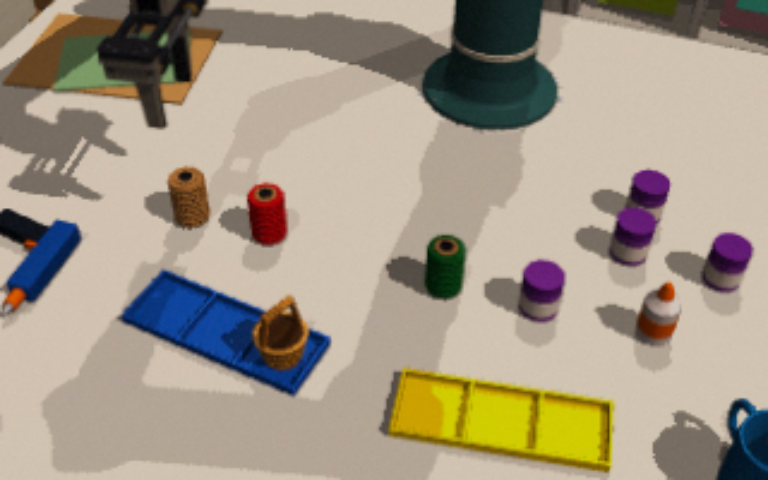

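Emit:
drive_tool([
  [[0,0,30,0,0,0.142,0],[0,0,70,0,0,0.142,0],[0,0,90,0,0,0.142,0],[0,0,90,0,0,0.142,0],[0,0,90,0,0,0.142,0]],
])

```text
t: 7.53
eef_pos: [0.4284, -0.3006, 0.1092]
orientation: [0.701, 0.713, -0.0, -0.001]
ft_force: [-0.2, -0.2, 0.0]
finger_gap: 0.092
```

Emit:
drive_tool([
  [[0,0,30,0,0,0,0],[0,0,60,0,0,0,0],[0,0,68,0,0,0,0],[0,0,68,0,0,0,0],[0,0,68,0,0,0,1],[0,0,68,0,0,0,1],[0,0,68,0,0,0,1],[0,0,68,0,0,0,1]],
])

```text
t: 8.2
eef_pos: [0.4293, -0.3014, 0.0429]
orientation: [0.702, 0.712, 0.001, 0.001]
ft_force: [0.7, 0.2, 0.2]
finger_gap: 0.0672
```

Emit:
drive_tool([
  [[0,0,0,0,0,0,1],[0,0,0,0,0,0,1],[0,0,0,0,0,0,1],[0,0,-30,0,0,0,1],[0,0,-60,0,0,0,1],[0,0,-60,0,0,0,1],[0,0,-60,0,0,0,1]],
])

```text
t: 8.78
eef_pos: [0.4293, -0.3013, 0.1026]
orientation: [0.702, 0.712, 0.001, 0.001]
ft_force: [-0.7, 1.0, -2.2]
finger_gap: 0.0478
```

Emit:
drive_tool([
  [[12,38,0,0,0,0,1],[24,77,0,0,0,0,1],[36,115,0,0,0,0,1],[47,154,0,0,0,0,1],[47,154,0,0,0,0,1],[47,154,20,0,0,0,1],[47,154,40,0,0,0,1],[47,154,48,0,0,0,1]],
])

```text
t: 9.45
eef_pos: [0.5792, -0.2503, 0.0494]
orientation: [0.702, 0.713, -0.001, -0.003]
ft_force: [0.3, 1.2, -1.5]
finger_gap: 0.0475
```

Emit:
drive_tool([
  [[0,0,0,0,0,0,1],[0,0,3,0,0,0,1],[0,0,6,0,0,0,1],[0,0,6,0,0,0,1]],
])

```text
t: 9.78
eef_pos: [0.5818, -0.252, 0.0478]
orientation: [0.702, 0.712, 0.0, 0.0]
ft_force: [-0.4, -0.4, -0.8]
finger_gap: 0.0476
```

Emit:
drive_tool([
  [[0,0,0,0,0,0,0.25],[0,0,0,0,0,0,0.25],[0,0,0,0,0,0,0.25],[0,0,0,0,0,0,0.25],[0,0,-30,0,0,0,0.25],[0,0,-70,0,0,0,0.25],[0,0,-110,0,0,0,0.25],[0,0,-150,0,0,0,0.25]],
])

```text
t: 10.45
eef_pos: [0.5813, -0.2518, 0.1993]
orientation: [0.702, 0.712, -0.0, -0.0]
ft_force: [0.1, -0.1, -0.1]
finger_gap: 0.0685
```

Emit:
drive_tool([
  [[426,-145,0,0,0,0.014,0],[426,-145,0,0,0,0.014,0],[426,-145,0,0,0,0.014,0],[426,-145,0,0,0,0.014,0],[426,-145,0,0,0,0.014,0],[426,-145,0,0,0,0.014,0],[426,-145,0,0,0,0.014,0],[426,-145,0,0,0,0.014,0]],
])

```text
t: 11.12
eef_pos: [0.4686, 0.0639, 0.198]
orientation: [0.707, 0.707, 0.001, -0.0]
ft_force: [0.0, 0.3, -0.0]
finger_gap: 0.0921
```

```bash
python3 - <<'E'
from h import *
p=eyes.snapshot("scene"); cv2.imwrite("pics/s3.png",cv2.resize(p['image'][100:300,160:480],None,fx=2.4,fy=2.4))
s=sensors.state();print(s['t'],s['eef_pos'],s['orientation'],s['q'],s['finger_gap'])
E
```

```text
11.1667 [0.4657293  0.07257952 0.19718881] [ 7.02968939e-01  7.11215091e-01  5.32552782e-04 -2.73540447e-03] [-0.87845636  0.23269795  0.75750422  2.0909332  -0.21117963  0.8936714
  0.01100836] 0.09206287285910957
```

View pics/s3.png

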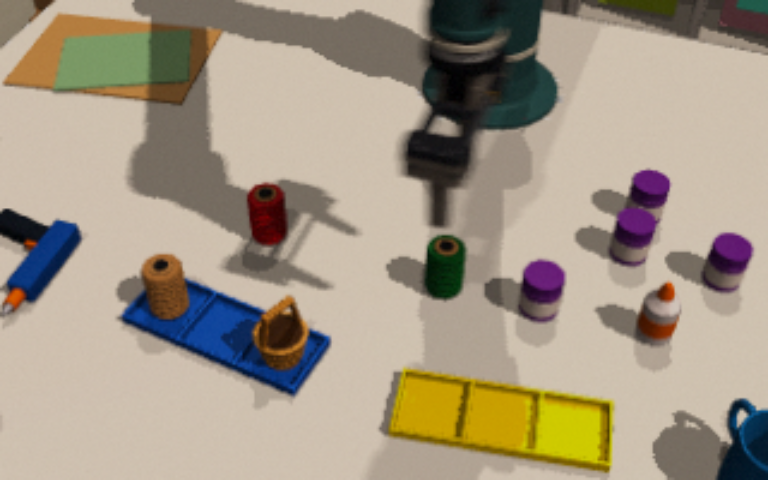

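Emit:
drive_tool([
  [[38,-14,0,0,0,0,0],[75,-27,0,0,0,0,0],[109,-38,20,0,0,0,0],[109,-38,60,0,0,0,0],[109,-38,90,0,0,0,0],[109,-38,90,0,0,0,0],[109,-38,90,0,0,0,0]],
])

```text
t: 11.75
eef_pos: [0.4311, 0.1701, 0.1072]
orientation: [0.707, 0.707, -0.001, 0.0]
ft_force: [1.7, -0.9, 0.5]
finger_gap: 0.092
```

Emit:
drive_tool([
  [[2,0,30,0,0,0,0],[2,0,60,0,0,0,0],[2,0,71,0,0,0,0],[2,0,71,0,0,0,0],[2,0,71,0,0,0,1],[2,0,71,0,0,0,1],[2,0,71,0,0,0,1],[2,0,71,0,0,0,1]],
])

```text
t: 12.42
eef_pos: [0.4324, 0.1737, 0.0379]
orientation: [0.707, 0.707, 0.001, 0.0]
ft_force: [0.3, 0.9, -0.1]
finger_gap: 0.0675
```

Emit:
drive_tool([
  [[0,0,0,0,0,0,1],[0,0,0,0,0,0,1],[0,0,0,0,0,0,1],[0,0,-30,0,0,0,1],[0,0,-70,0,0,0,1],[0,0,-110,0,0,0,1],[0,0,-120,0,0,0,1],[0,0,-120,0,0,0,1]],
])

```text
t: 13.08
eef_pos: [0.4331, 0.1743, 0.1591]
orientation: [0.707, 0.708, 0.003, 0.0]
ft_force: [-0.0, 0.6, -1.3]
finger_gap: 0.0496
```

Emit:
drive_tool([
  [[-36,17,0,0,0,0,1],[-72,34,0,0,0,0,1],[-108,51,0,0,0,0,1],[-144,68,0,0,0,0,1],[-180,85,0,0,0,0,1],[-216,102,0,0,0,0,1],[-252,119,0,0,0,0,1],[-288,136,0,0,0,0,1]],
])

```text
t: 13.75
eef_pos: [0.5669, -0.1161, 0.1538]
orientation: [0.707, 0.708, -0.001, -0.002]
ft_force: [1.2, 0.3, -1.3]
finger_gap: 0.0497
```

Emit:
drive_tool([
  [[-30,14,0,0,0,0,1],[-59,28,0,0,0,0,1],[-59,28,0,0,0,0,1],[-59,28,0,0,0,0,1],[-59,28,30,0,0,0,1],[-59,28,60,0,0,0,1],[-59,28,80,0,0,0,1],[-59,28,80,0,0,0,1]],
])

```text
t: 14.42
eef_pos: [0.5916, -0.1701, 0.0707]
orientation: [0.706, 0.708, -0.002, -0.005]
ft_force: [-0.5, 0.7, -2.0]
finger_gap: 0.0493
```

Emit:
drive_tool([
  [[0,0,0,0,0,0,1],[0,0,10,0,0,0,1],[0,0,24,0,0,0,1],[0,0,24,0,0,0,1],[0,0,24,0,0,0,1],[0,0,24,0,0,0,1]],
])

```text
t: 14.92
eef_pos: [0.596, -0.1738, 0.0529]
orientation: [0.707, 0.707, 0.0, 0.0]
ft_force: [-0.1, -0.5, -0.9]
finger_gap: 0.0496
```

Emit:
drive_tool([
  [[0,0,5,0,0,0,1],[0,0,10,0,0,0,1],[0,0,10,0,0,0,1],[0,0,10,0,0,0,1]],
])

```text
t: 15.25
eef_pos: [0.5956, -0.1737, 0.0423]
orientation: [0.707, 0.707, -0.0, -0.0]
ft_force: [0.5, 0.3, -1.8]
finger_gap: 0.0495
```

Emit:
drive_tool([
  [[0,0,0,0,0,0,0.25],[0,0,0,0,0,0,0.25],[0,0,0,0,0,0,0.25],[0,0,0,0,0,0,0.25],[0,0,-30,0,0,0,0.25],[0,0,-70,0,0,0,0.25],[0,0,-110,0,0,0,0.25],[0,0,-150,0,0,0,0.25]],
])

```text
t: 15.92
eef_pos: [0.5954, -0.1738, 0.1942]
orientation: [0.707, 0.707, -0.0, -0.0]
ft_force: [1.0, 0.5, 0.0]
finger_gap: 0.069
```

Emit:
drive_tool([
  [[225,-156,0,0,0,0,0],[225,-156,0,0,0,0,0],[225,-156,0,0,0,0,0],[225,-156,0,0,0,0,0],[225,-156,0,0,0,0,0],[225,-156,0,0,0,0,0],[225,-156,0,0,0,0,0],[225,-156,0,0,0,0,0]],
])

```text
t: 16.58
eef_pos: [0.4366, 0.0556, 0.1924]
orientation: [0.704, 0.71, 0.0, -0.002]
ft_force: [0.0, 0.3, 0.5]
finger_gap: 0.0918
```

```bash
python3 - <<'E'
from h import *
p=eyes.snapshot("scene"); cv2.imwrite("pics/s4.png",cv2.resize(p['image'][100:300,160:480],None,fx=2.4,fy=2.4))
s=sensors.state();print(s['t'],s['eef_pos'],s['orientation'],s['finger_gap'])
E
```

```text
16.6333 [0.43849984 0.05345087 0.1928313 ] [ 0.70493264  0.70927351  0.00072836 -0.00073435] 0.09211831491207491
```

View pics/s4.png

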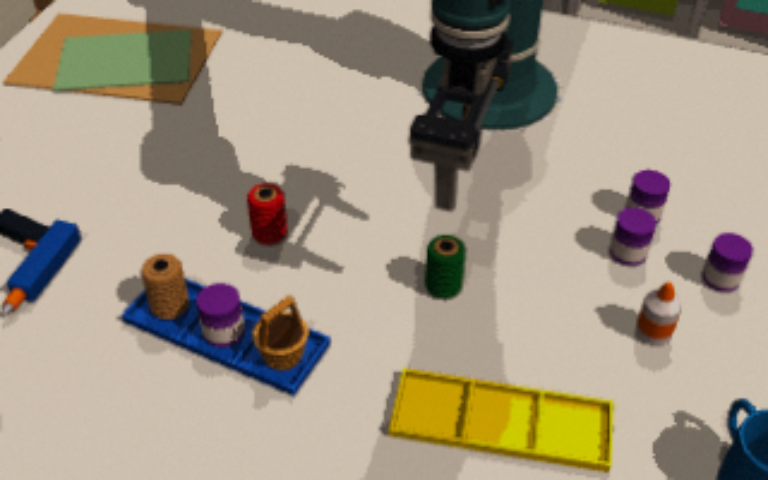

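Blue tray is full: natural, jar and basket stand upright in their cells. Next the green twine (z 0.192 → 0.041).

Emit:
drive_tool([
  [[0,0,30,0,0,0,0],[0,0,70,0,0,0,0],[0,0,110,0,0,0,0],[0,0,140,0,0,0,0],[0,0,151,0,0,0,0],[0,0,151,0,0,0,0],[0,0,151,0,0,0,1],[0,0,151,0,0,0,1]],
])

```text
t: 17.3
eef_pos: [0.441, 0.0503, 0.0425]
orientation: [0.707, 0.707, 0.001, 0.001]
ft_force: [-0.6, -0.9, -0.2]
finger_gap: 0.0803
```

Emit:
drive_tool([
  [[0,0,0,0,0,0,1],[0,0,0,0,0,0,1],[0,0,0,0,0,0,1],[0,0,0,0,0,0,1],[0,0,0,0,0,0,1]],
])

```text
t: 17.72
eef_pos: [0.4397, 0.0515, 0.042]
orientation: [0.707, 0.708, 0.0, -0.0]
ft_force: [0.3, 1.1, 3.4]
finger_gap: 0.0475
```

Emit:
drive_tool([
  [[0,0,-30,0,0,0,1],[0,0,-60,0,0,0,1],[0,0,-80,0,0,0,1],[0,0,-80,0,0,0,1],[0,0,-80,0,0,0,1]],
])

```text
t: 18.13
eef_pos: [0.4401, 0.0518, 0.1222]
orientation: [0.706, 0.708, 0.001, 0.0]
ft_force: [0.1, -0.5, -0.8]
finger_gap: 0.0474
```

Emit:
drive_tool([
  [[8,36,0,0,0,0,1],[16,72,0,0,0,0,1],[24,108,0,0,0,0,1],[32,144,0,0,0,0,1],[40,182,0,0,0,0,1],[40,182,0,0,0,0,1],[40,182,30,0,0,0,1],[40,182,60,0,0,0,1]],
])

```text
t: 18.8
eef_pos: [0.6221, 0.0912, 0.0598]
orientation: [0.707, 0.707, 0.0, 0.0]
ft_force: [-1.4, 0.4, -1.1]
finger_gap: 0.0471
```

Emit:
drive_tool([
  [[0,0,0,0,0,0,1],[0,0,0,0,0,0,1],[0,0,5,0,0,0,1],[0,0,10,0,0,0,1],[0,0,10,0,0,0,1],[0,0,10,0,0,0,1]],
])

```text
t: 19.3
eef_pos: [0.6219, 0.0915, 0.0524]
orientation: [0.707, 0.707, 0.001, 0.0]
ft_force: [-0.1, 0.1, -0.5]
finger_gap: 0.0475
```

Emit:
drive_tool([
  [[0,0,3,0,0,0,1],[0,0,5,0,0,0,1],[0,0,5,0,0,0,1],[0,0,5,0,0,0,1]],
])

```text
t: 19.63
eef_pos: [0.6215, 0.0914, 0.0466]
orientation: [0.707, 0.707, 0.0, -0.0]
ft_force: [-0.3, 0.3, -0.4]
finger_gap: 0.0475
```

Emit:
drive_tool([
  [[0,0,0,0,0,0,0.25],[0,0,0,0,0,0,0.25],[0,0,0,0,0,0,0.25],[0,0,0,0,0,0,0.25],[0,0,-30,0,0,0,0.25],[0,0,-70,0,0,0,0.25],[0,0,-110,0,0,0,0.25],[0,0,-150,0,0,0,0.25]],
])

```text
t: 20.3
eef_pos: [0.6211, 0.091, 0.1981]
orientation: [0.707, 0.707, -0.0, -0.0]
ft_force: [0.5, 1.4, -0.6]
finger_gap: 0.0689
```

Emit:
drive_tool([
  [[221,-194,0,0,0,0,0],[221,-194,0,0,0,0,0],[221,-194,0,0,0,0,0],[221,-194,0,0,0,0,0],[221,-194,0,0,0,0,0],[221,-194,0,0,0,0,0],[221,-194,0,0,0,0,0],[221,-194,0,0,0,0,0]],
])

```text
t: 20.97
eef_pos: [0.4212, 0.3192, 0.1962]
orientation: [0.703, 0.712, -0.0, -0.002]
ft_force: [-0.2, 0.4, -0.6]
finger_gap: 0.0921
```

```bash
python3 - <<'E'
from h import *
p=eyes.snapshot("scene"); cv2.imwrite("pics/s5.png",cv2.resize(p['image'][100:300,160:480],None,fx=2.4,fy=2.4))
s=sensors.state();print(s['t'],s['eef_pos'],s['orientation'],s['finger_gap'])
E
```

```text
21.0167 [0.42366283 0.31651603 0.19639228] [ 7.03499163e-01  7.10695252e-01 -1.44389119e-04 -1.07948796e-03] 0.0921787648803744
```

View pics/s5.png

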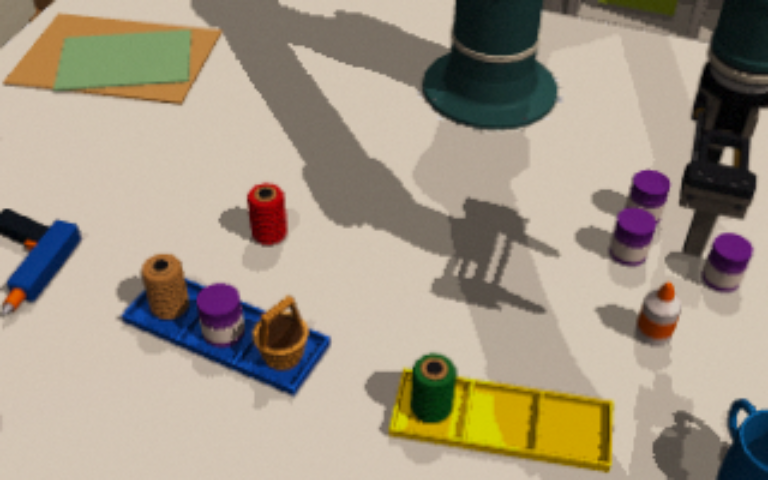

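Emit:
drive_tool([
  [[0,0,0,0,0,0,0],[0,0,30,0,0,0,0],[0,0,60,0,0,0,0],[0,0,90,0,0,0,0],[0,0,90,0,0,0,0],[0,0,90,0,0,0,0]],
])

```text
t: 21.52
eef_pos: [0.4283, 0.3096, 0.1061]
orientation: [0.708, 0.706, -0.001, 0.001]
ft_force: [0.3, -0.2, 1.2]
finger_gap: 0.0919
```

Emit:
drive_tool([
  [[0,0,30,0,0,0,0],[0,0,60,0,0,0,0],[0,0,71,0,0,0,0],[0,0,71,0,0,0,0],[0,0,71,0,0,0,1],[0,0,71,0,0,0,1],[0,0,71,0,0,0,1],[0,0,71,0,0,0,1]],
])

```text
t: 22.18
eef_pos: [0.4281, 0.3128, 0.037]
orientation: [0.707, 0.707, 0.001, -0.0]
ft_force: [0.4, -0.3, 0.8]
finger_gap: 0.0673
```

Emit:
drive_tool([
  [[0,0,0,0,0,0,1],[0,0,0,0,0,0,1],[0,0,0,0,0,0,1],[0,0,0,0,0,0,1]],
])

```text
t: 22.52
eef_pos: [0.4272, 0.3122, 0.0357]
orientation: [0.707, 0.707, -0.0, -0.0]
ft_force: [-1.0, 0.3, 1.8]
finger_gap: 0.0436
```

Emit:
drive_tool([
  [[0,0,-30,0,0,0,1],[0,0,-60,0,0,0,1],[0,0,-80,0,0,0,1],[0,0,-80,0,0,0,1],[0,0,-80,0,0,0,1]],
])

```text
t: 22.93
eef_pos: [0.4275, 0.3127, 0.1162]
orientation: [0.707, 0.708, 0.001, -0.0]
ft_force: [-0.5, -0.2, -0.7]
finger_gap: 0.0436
```

Held. Target (0.602, 0.248): Δ = (175, −64); place at TCP z ≈ 0.041.

Emit:
drive_tool([
  [[-13,35,0,0,0,0,1],[-26,70,0,0,0,0,1],[-39,105,0,0,0,0,1],[-52,140,0,0,0,0,1],[-64,175,0,0,0,0,1],[-64,175,0,0,0,0,1],[-64,175,30,0,0,0,1],[-64,175,60,0,0,0,1]],
])

```text
t: 23.6
eef_pos: [0.6032, 0.2476, 0.0542]
orientation: [0.707, 0.707, 0.001, 0.0]
ft_force: [-1.1, 1.2, -1.5]
finger_gap: 0.0434
```

Emit:
drive_tool([
  [[0,0,0,0,0,0,1],[0,0,0,0,0,0,1],[0,0,5,0,0,0,1],[0,0,10,0,0,0,1],[0,0,10,0,0,0,1],[0,0,10,0,0,0,1]],
])

```text
t: 24.1
eef_pos: [0.6027, 0.2487, 0.0464]
orientation: [0.707, 0.708, 0.001, 0.0]
ft_force: [0.0, -0.0, -1.4]
finger_gap: 0.0437
```

Emit:
drive_tool([
  [[0,0,3,0,0,0,1],[0,0,5,0,0,0,1],[0,0,5,0,0,0,1],[0,0,5,0,0,0,1]],
])

```text
t: 24.43
eef_pos: [0.6023, 0.2483, 0.0406]
orientation: [0.707, 0.707, -0.0, -0.0]
ft_force: [0.6, -0.7, -1.4]
finger_gap: 0.0433
```

Emit:
drive_tool([
  [[0,0,0,0,0,0,0.3],[0,0,0,0,0,0,0.3],[0,0,0,0,0,0,0.3],[0,0,0,0,0,0,0.3],[0,0,-30,0,0,0,0.3],[0,0,-70,0,0,0,0.3],[0,0,-110,0,0,0,0.3],[0,0,-150,0,0,0,0.3]],
])

```text
t: 25.1
eef_pos: [0.6021, 0.2479, 0.1921]
orientation: [0.707, 0.707, -0.0, 0.0]
ft_force: [0.5, 0.5, -0.9]
finger_gap: 0.0645
```

Emit:
drive_tool([
  [[-200,-170,0,0,0,0,0],[-200,-170,0,0,0,0,0],[-200,-170,0,0,0,0,0],[-200,-170,0,0,0,0,0],[-200,-170,0,0,0,0,0],[-200,-170,0,0,0,0,0],[-200,-170,0,0,0,0,0],[-200,-170,0,0,0,0,0]],
])

```text
t: 25.77
eef_pos: [0.4306, 0.046, 0.1908]
orientation: [0.708, 0.706, 0.001, -0.001]
ft_force: [0.9, -0.7, -0.4]
finger_gap: 0.0919
```

Emit:
drive_tool([
  [[0,0,0,0,0,0,0],[0,0,0,0,0,0,0],[0,0,0,0,0,0,0],[0,0,0,0,0,0,0]],
])

```text
t: 26.1
eef_pos: [0.4334, 0.049, 0.1905]
orientation: [0.706, 0.708, -0.0, 0.001]
ft_force: [0.2, -0.1, 0.4]
finger_gap: 0.0919
```

```bash
python3 - <<'E'
from h import *
p=eyes.snapshot("scene"); cv2.imwrite("pics/s6.png",cv2.resize(p['image'][120:320,150:500],None,fx=2.2,fy=2.2))
P=cloud(p)
for t in "mini_basket natural_twine paint_jar green_twine glue_bottle red_twine mug glue_gun".split():
    for r in eyes.cut_out(p,t):
        m=r['pixels']&(p['depth']>0); q=P[m]
        if len(q)<20: continue
        zt=np.percentile(q[:,2],97); top=q[q[:,2]>zt-.008]
        lo,hi=np.percentile(top,[2,98],axis=0); print(t,round(r['confidence'],2),zt.round(3),((lo+hi)/2)[:2].round(3))
E
```

```text
mini_basket 0.8 0.09 [ 0.608 -0.093]
natural_twine 0.8 0.08 [ 0.583 -0.253]
paint_jar 0.85 0.064 [0.219 0.273]
paint_jar 0.73 0.067 [ 0.597 -0.174]
paint_jar 0.64 0.063 [0.301 0.264]
paint_jar 0.62 0.063 [0.308 0.386]
green_twine 0.92 0.081 [0.623 0.092]
glue_bottle 0.77 0.089 [0.606 0.249]
red_twine 0.8 0.076 [ 0.425 -0.19 ]
red_twine 0.39 0.09 [ 0.609 -0.093]
mug 0.95 0.09 [0.608 0.446]
glue_gun 0.84 0.032 [ 0.573 -0.471]
glue_gun 0.2 0.08 [ 0.583 -0.253]
```

View pics/s6.png

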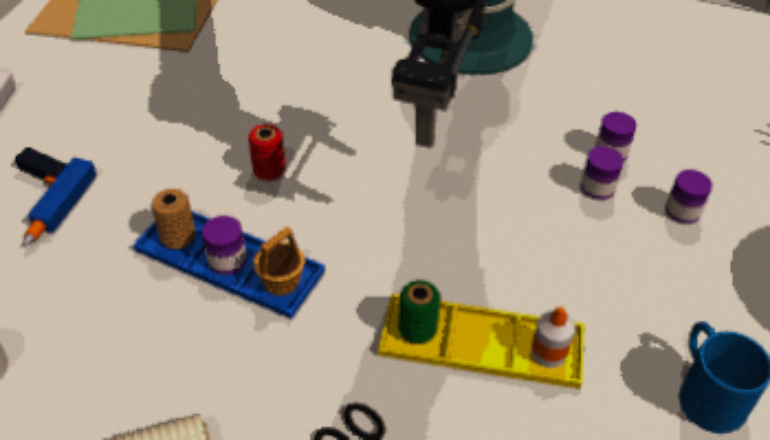

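```bash
python3 -c "
from h import *
print(ticket.sign_off())"
```

```text
the job is handed in; nothing more can be done
None
```

Both kits are made up and the job is handed in, about 26 s into the 112 s allowed; sign-off gives no verdict.

- **Blue tray:** it holds the natural twine, the paint jar and the basket, one to a cell. The jar is the one that started farthest to the robot's right, at y ≈ 0.17.
- **Yellow tray:** it holds the green twine and the glue bottle in its two end cells; the middle cell is empty.

**Last checks:** The final scene picture shows all five upright, released and within a few mm of their cell centres. Four of the tops read about 4 mm higher than they did on the table, which matches the tray floor. The bottle reads 89 mm instead of about 92, but its pointed tip had also read low on the table in the same view. The red twine, mug and glue gun measure within 2 mm of where they began. The gripper is open and clear of everything.

**Disagreements:** The networks gave a few low-confidence wrong labels. In the final picture, for example, the basket was also called "red_twine" (0.39) and the natural twine "glue_gun" (0.2). I discounted these after checking the pictures.

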